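Hang an order carrier on the rail and slide it to the pointer

ROBOT

A 6-joint arm with a two-finger parallel gripper is mounted at the origin on a cart in front of the work surface, level with it; the furniture and walls round the work are solid. World frame = base frame: x ahead of the robot, y to its left, z up, the work surface at z = 0. Lengths are in m, angles in rad, forces in N, time in s.
With the tool pointing down it reaches from about 0.375 to 0.975 m from the base axis. Payload 3.8 kg.
Tool frame: the origin (TCP) lies at the centre of the arm's flange, where the gripper is bolted on; the fingertips stand 173 mm ahead of it and the grasp point (between the pads) lies 155 mm ahead of it (bot.tip_reach is the distance from the TCP to the fingertips, in m); z points along the fingers, y is the line along which they close (so a half turn about z gives the same grasp; the last joint's range is limited). The gripper opens to 85 mm and grips with 20 to 120 N. Pads are 22 mm wide; open, the fingers measure 114 mm over their backs; the gripper's body (76 mm by 85 mm) begins 54 mm behind the grasp point. The pads swing forward as they close: fully open they stand 13 mm farther back than shut.
Start: joints at [-1.241, 0.264, 1.604, -0, 1.274, -0.037], TCP at [0.242, -0.63, 0.405] pointing down, gripper open.
Joint ranges: [-2.63, 2.63], [-0.94, 2.18], [0.31, 2.57], [-1.31, 4.45], [0, 2.66], [-2.55, 2.55]. Speed limits (rad/s): [2.57, 2.57, 3.14, 3.14, 3.14, 3.14].

INTERFACE

Orientations are given as a rotation vector (axis times angle).
In Python, from workcell import bot gives the robot as it stands.
- The arm moves only by the tool drive_tool, never from a script. Its arguments are lists of equal length, an entry for each row: "claw": the finger opening in mm, from 0 to 85.4; "slide": the shift along the world's x, y, z each as a share of 0.5 m, from -1 to 1, a list of three; "yaw": the turn about the world's z as a share of 180 degrees, from -1 to 1. A call has 1 to 8 rows; each row is the pose to reach, as a shift and turn from the pose commanded when the call began, turning the shorter way round; what a row does not reach only later rows make up. A row lasts 1/12 s, in which the tool goes at most 41.7 mm and 7.16 degrees, less where a joint would pass 70% of its speed; a pose out of reach is approached as far as the arm can. A call with a number of a shift or a turn outside -1 to 1 is refused whole. A call with a gripper value outside its range is refused whole. The fingers move at their own pace and stop on an object; "newtons" is the grip in N (left out, the last holds). Time passes only in rows, so rows that repeat a pose let the fingers close. It gives the time, the measured TCP pose, the force, the opening and the grip force at its end, in the units of the state.
- bot.read_state(): the state, without advancing time (a new reading comes with each control period).
- bot.read_camera(name): name is "side" or "top"; returns a dict with "color" (480x640x3 uint8, red, green, blue), "depth" (480x640 float32, m along the optical axis (not along the pixel's ray), 0 where there is no reading), "mtx" (3x3 intrinsics, pixels), "k1" (the pictures are not rectified: a ray, as slopes to the right and down, at radius r is drawn at 1 + k1 r^2 times it, then the intrinsics apply), "eye" and "rotation" of the camera in the world. Camera axes: x right, y up, looking along -z (the intrinsics and any distortion apply to the point x, -y, -z); pixel columns grow to the right and rows downward; lengths in m; the calibration is good to about 2 mm. A picture is of the moment at which its call begins.
- bot.finish_job(): hands the job in; it is judged then, once.
The state is a dict: "time": time; "q": joint angles; "joint_vel": joint speeds; "joint_torque": joint torques, N m; "tool_pos": TCP position; "tcp_rot": TCP orientation; "wrist_force": force on the tool from outside, world axes, zero at the start; "torque": the same for the moment, N m; "width": opening from 0.0 (shut) to 1.0 (fully open); "grip_force": force on a finger pad.
Only numpy, scipy, OpenCV 4.12 (cv2) and the standard library are available. Lean on these libraries where they do the work, as an engineer would, in place of code of your own. Each camera call takes 0.05 s, during which the arm holds its last target. There are 200 camera calls.

TASK

Take the red card carrier out of the slotted block and hook it over the open left half of the stand's rail so that it rests there. Then slide it along the rail, under the thin hold-down bar, until it hangs freely and straight above the yellow pointer, and let go. Do not force the rail, and leave the blue carrier in its slot.

Things in the scene. Friction and masses are not known exactly. Their poses are not given: they have to be found in the camera images.
- red_carrier: red card carrier, 0.14 kg, upright in a slot of the block. Origin: centre of its lower edge; z up, x across the plate (away from the robot), y through it. Plate 84 (x) x 6 (y), z 0 to 85. Grip rims 12 x 12 mm on both side edges (x = -42, +42), z 35 to 87. Neck 14 x 8 mm at x = 0 up to z = 119, then a steel hook up to z = 173, open at the +x side
- red_carrier_hook (a point): under the bend of the red carrier's hook, (0, 0, 168) mm of the carrier; lies on top of the rail when it hangs. The hook is a strap 10 (y) x 4 mm: from the neck top (0, 119) it leans to x = -16 at z = 128, rises to z = 158, bends over and comes down at x = +16. Inner width 28 mm
- red_carrier_tip (a point): end of the hook's open tip, (16, 0, 144) mm of the carrier. The rail enters from the +x side through the 25 mm gap between neck top and tip
- red_carrier_grip (a point): middle of the red carrier's near grip rim, (-42, 0, 68) mm of the carrier: 12 mm thick in y. Gripped here across y with the tool leaning back 30 to 45 degrees (wrist toward the carrier's -x side), the gripper stays clear of hook, rail and hold-down bar
- blue_carrier: blue carrier of the same shape, size and frame, in the other slot of the block, to be left there
- block: grey parking block 100 x 100 x 35 mm, fixed. Origin: centre of its underside, x away from the robot. Two slots along x at y = -30 and +30 mm, 9 mm wide, 90 long, floor at z = 10, 25 deep; either carrier may be in either slot
- stand: rail stand, fixed. Origin: centre of the underside of its base (70 x 330 x 12 mm); x away from the robot, y along the rail to the left. Posts of 14 mm diameter at y = -150, +150, up to z = 290. Rail: round, 12 mm diameter, along y at x = 0, in 26 mm clamp collars on the posts. Its centre is set anywhere from z = 205 to 235 and is not reported: feel or see it
- stand_bar_end (a point): point on the top of the stand's base, at x = 0, below the free end of the hold-down bar. The bar (8 mm diameter, end ball 12) runs over the rail from the right post to here (y = 0), its centre 32 mm above the rail's. Left of here, up to y = +130, the rail is open above
- pointer: yellow pointer 22 x 14 x 17 mm, fixed on the front of the stand's base, below the part of the rail under the bar. Origin: centre of its underside. The red carrier's middle must hang at its place along the rail (same y in the stand's frame)

How it is judged:
On the way:
1. the red carrier's hook is over the open left half of the rail and rests on it (x of red_carrier_hook in the frame of stand between -0.012 and 0.012 m and height (world z) of red_carrier above 0.028 m and contact force between red_carrier and stand above 0.3 N and y of red_carrier_hook in the frame of stand above 0.012 m), for 0.1 s.
At the end, for the whole second after the job is handed in: Red carrier hangs on the rail, released and still (<30 mm/s), hook within 12 mm of the rail's axis, clear of the base, upright within 0.15 rad, square within 0.25 rad, its middle within 8 mm of the pointer along the rail; blue carrier in its slot, moved <12 mm, upright within 0.2 rad (x of red_carrier_hook in the frame of stand between -0.012 and 0.012 m and height (world z) of red_carrier above 0.028 m and contact force between red_carrier and stand above 0.3 N and y of red_carrier in the frame of pointer between -0.008 and 0.008 m and angle between red_carrier's own z axis and vertical below 0.15 rad and angle between the y axis of red_carrier and the y axis of stand, either way round below 0.25 rad and linear speed of red_carrier below 0.03 m/s and distance of blue_carrier from where it was at the start of the episode below 0.012 m and angle between blue_carrier's own z axis and vertical below 0.2 rad); the robot touches nothing.
It fails at once if the rail stand is forced: more than 40 N between the red carrier and the stand (contact force between red_carrier and stand above 40 N).
It fails at once if the blue carrier is pulled from its place (moved more than 20 mm) (distance of blue_carrier from where it was at the start of the episode above 0.02 m).
It also fails if it takes over 58 s, if anything falls off the work surface, if the arm or the gripper's body presses on something with over 40 N, if the wrist force passes 120 N, or if a joint passes its speed limit or range.

## Working session

There is one attempt and no reset: what is moved stays moved. The work goes in short steps, Python scripts to look and compute and a tool call to move; the robot and the scene stay as the last step left them, time stands still between calls to the robot, and variables do not carry over. Pictures are saved under pics/ and viewed, at most 10 in all, crops included, and the job is handed in when it is done.

Besides the shell and the picture viewer there is one more tool, called after "Emit:" in YAML: its name, and indented under it one key for each argument. drive_tool: Moves the arm, as the interface text tells. Shift numbers are shares of 0.5 m and turn numbers shares of 180 degrees, none past 1 either way. Its arguments: {"type":"object","properties":{"claw":{"type":"array","items":{"type":"number"}},"slide":{"type":"array","items":{"type":"array","items":{"type":"number"}}},"yaw":{"type":"array","items":{"type":"number"}},"newtons":{"type":"number"}},"required":["claw","slide","yaw"]}

```bash
ls; mkdir -p pics
cat > h.py <<'E'
import numpy as np, cv2, pickle
from workcell import bot
def grab(n,tag):
    c=bot.read_camera(n); pickle.dump(c,open(f'{tag}.pkl','wb'))
    cv2.imwrite(f'pics/{tag}.png',c['color'][:,:,::-1]); return c
def load(tag): return pickle.load(open(f'{tag}.pkl','rb'))
def ray(c,u,v):
    m=c['mtx']; p=cv2.undistortPoints(np.array([[[u,v]]],float),m,np.array([c['k1'],0,0,0,0.]))[0,0]
    d=np.array(c['rotation'])@np.array([p[0],-p[1],-1]); return np.array(c['eye']),d
def at_z(c,u,v,z):
    e,d=ray(c,u,v); return e+d*(z-e[2])/d[2]
def at_d(c,u,v):
    e,d=ray(c,u,v); return e+d*c['depth'][int(round(v)),int(round(u))]
def proj(c,P):
    P=np.atleast_2d(P); q=(P-np.array(c['eye']))@np.array(c['rotation']); s=q[:,:2]/-q[:,2:]; s[:,1]*=-1
    s=s*(1+c['k1']*(s**2).sum(1,keepdims=True)); m=c['mtx']; return s*[m[0,0],m[1,1]]+[m[0,2],m[1,2]]
def tri(c1,p1,c2,p2):
    a,d=ray(c1,*p1); b,e=ray(c2,*p2)
    s=np.linalg.lstsq(np.c_[d,-e],b-a,rcond=None)[0]; P=a+s[0]*d; Q=b+s[1]*e; return (P+Q)/2,np.linalg.norm(P-Q)
E
python3 - <<'E'
from h import *
print(bot.read_state())
for n in('side','top'):
    c=grab(n,n+'0'); print(n,c['eye'],c['rotation'],c['mtx'],c['k1'],(c['depth']>0).mean())
E
```

```text
pics
{'time': 0.0, 'q': array([-1.24090519e+00,  2.64785950e-01,  1.60541484e+00, -6.60824313e-06,
        1.27368563e+00, -3.68680691e-02]), 'joint_vel': array([ 5.37907979e-04, -1.66107732e-05,  2.32087165e-03,  7.39585129e-05,
       -2.05042307e-04,  5.51590298e-04]), 'joint_torque': array([-1.04717976e-03, -5.15119064e+01, -3.67315471e+01, -1.42605204e-04,
        1.27992526e-02, -2.43793657e-06]), 'tool_pos': array([ 0.24195346, -0.62977042,  0.40331741]), 'tcp_rot': array([-3.08668681e+00, -5.72469926e-01,  5.35429933e-04]), 'wrist_force': array([-0.25620254, -0.3647884 ,  0.24427924]), 'torque': array([-0.02559483, -0.02025923,  0.02827286]), 'grip_force': 0.0, 'width': 0.9984513235584462}
side [ 0.42986227 -0.60576055  0.62792729] [ 1.00645918 -0.04315009 -0.1296006 ] [[561.1461716    0.         315.22978021]
 [  0.         561.1461716  227.34426403]
 [  0.           0.           1.        ]] 0.041452231819054455 0.99607421875
top [0.22177792 0.104889   1.0300889 ] [ 0.28252367 -0.21351557 -1.28100947] [[518.64406743   0.         315.83230929]
 [  0.         518.64406743 249.97089934]
 [  0.           0.           1.        ]] -0.04141722041965519 0.9958658854166667
```

View pics/side0.png

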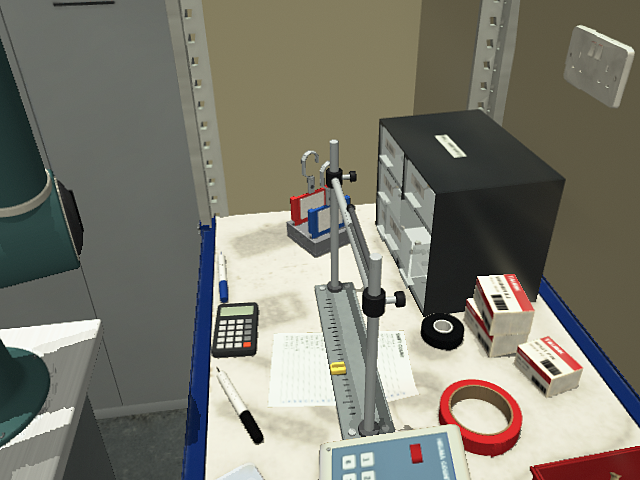

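View pics/top0.png

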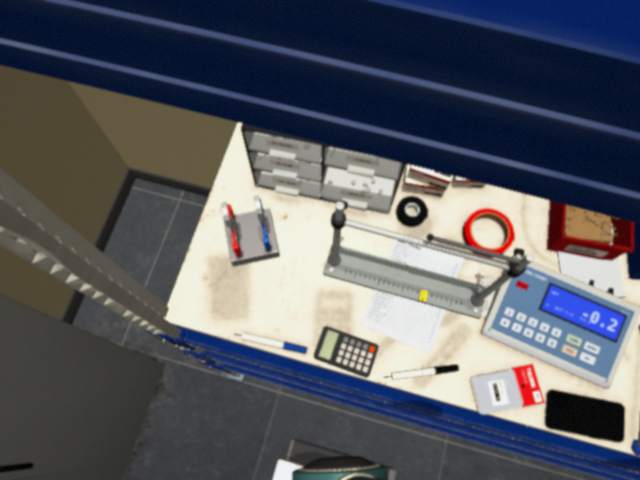

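```bash
sed -i "s/np.array(c\['rotation'\])/cv2.Rodrigues(np.array(c['rotation'],float))[0]/g" h.py
python3 - <<'E'
from h import *
s=load('side0');t=load('top0')
a=cv2.resize(s['color'][130:330,270:420,::-1],None,fx=3,fy=3,interpolation=cv2.INTER_CUBIC)
cv2.imwrite('pics/sc.png',a)
b=cv2.resize(t['color'][185:325,215:535,::-1],None,fx=2.5,fy=2.5,interpolation=cv2.INTER_CUBIC)
cv2.imwrite('pics/tc.png',b)
for p in [(100,20),(300,40),(500,60),(560,130),(200,110),(290,130)]: print('blue?',p,at_d(t,*p).round(3))
for p in [(380,120),(470,112),(562,180),(430,300),(207,230)]: print('cab',p,at_d(s,*p).round(3))
for n,c in(('s',s),('t',t)):
    h=cv2.cvtColor(c['color'],cv2.COLOR_RGB2HSV).astype(int); H,S,V=h[...,0],h[...,1],h[...,2]
    roi=np.zeros(H.shape,bool); roi[(slice(140,260) if n=='s' else slice(190,270)),(slice(285,360) if n=='s' else slice(215,285))]=1
    for nm,m in(('red',((H<8)|(H>172))&(S>150)),('blue',(H>100)&(H<125)&(S>150))):
        vv,uu=np.nonzero(m&roi&(c['depth']>0)); P=np.array([at_d(c,u,v) for u,v in zip(uu,vv)])
        print(n,nm,len(P),np.percentile(P,[2,50,98],axis=0).round(4).tolist())
        q=P[:,:2]-P[:,:2].mean(0); w=np.linalg.svd(q)[2][0]; print(' dir deg',np.degrees(np.arctan2(w[1],w[0])), 'mean',P.mean(0).round(4))
    roi[:]=0; roi[(slice(350,385) if n=='s' else slice(285,305)),(slice(325,350) if n=='s' else slice(415,435))]=1
    vv,uu=np.nonzero((H>20)&(H<35)&(S>150)&roi); P=np.array([at_d(c,u,v) for u,v in zip(uu,vv)])
    print(n,'yellow',len(P),np.percentile(P,[2,50,98],axis=0).round(4).tolist(),P.mean(0))
E
```

```text
blue? (100, 20) [0.307 0.191 0.917]
blue? (300, 40) [0.307 0.133 0.927]
blue? (500, 60) [0.307 0.086 0.935]
blue? (560, 130) [0.308 0.064 0.916]
blue? (200, 110) [0.307 0.169 0.883]
blue? (290, 130) [0.307 0.138 0.884]
cab (380, 120) [0.669 0.369 0.232]
cab (470, 112) [0.842 0.368 0.235]
cab (562, 180) [0.878 0.087 0.231]
cab (430, 300) [0.692 0.077 0.034]
cab (207, 230) [0.318 0.402 0.003]
s red 346 [[0.4909, 0.3368, 0.0332], [0.5033, 0.3459, 0.0764], [0.5624, 0.3793, 0.0959]]
 dir deg -129.10317375477592 mean [0.5098 0.3478 0.0728]
s blue 371 [[0.5196, 0.1573, 0.0332], [0.5322, 0.2921, 0.0735], [0.6023, 0.3306, 0.2369]]
 dir deg 72.34348286724277 mean [0.5411 0.2897 0.0772]
s yellow 124 [[0.5118, -0.0393, 0.011], [0.5213, -0.0357, 0.0202], [0.5324, -0.027, 0.0278]] [ 0.52169236 -0.03497711  0.01981719]
t red 134 [[0.4904, 0.3386, 0.0477], [0.5021, 0.3481, 0.0923], [0.5712, 0.3822, 0.0983]]
 dir deg -152.38891439080507 mean [0.5152 0.3534 0.0853]
t blue 61 [[0.5184, 0.2862, 0.0528], [0.522, 0.2909, 0.0937], [0.5484, 0.3042, 0.0982]]
 dir deg -151.25752670254056 mean [0.5263 0.2924 0.0862]
t yellow 67 [[0.5109, -0.0389, 0.0165], [0.5194, -0.0324, 0.0224], [0.5304, -0.0265, 0.0308]] [ 0.51519451 -0.03056446  0.03798823]
```

View pics/sc.png

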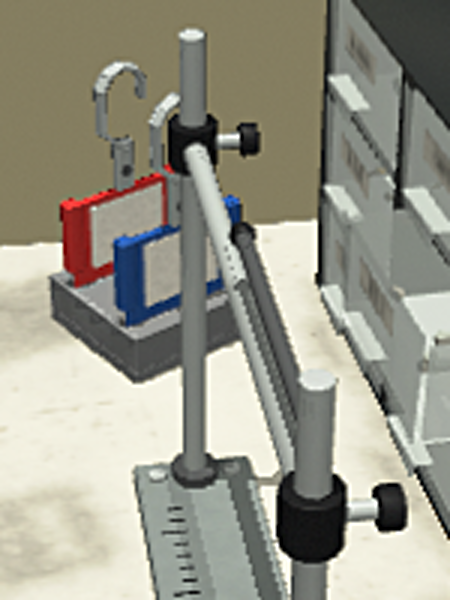

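View pics/tc.png

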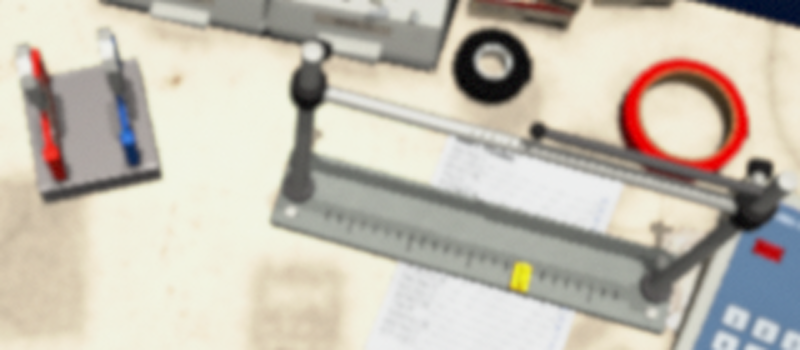

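Run:
```python
from h import *
s=load('side0');t=load('top0')
T=lambda x,y:(215+(x+.5)/2.5-.5,185+(y+.5)/2.5-.5); S=lambda x,y:(270+(x+.5)/3-.5,130+(y+.5)/3-.5)
print('block top'); B=np.array([at_z(t,*T(*p),.035) for p in[(22,75),(137,60),(160,180),(45,200)]]);print(B.round(4),B.mean(0).round(4))
print(np.linalg.norm(B-np.roll(B,-1,0),axis=1),[np.degrees(np.arctan2(*(B[i]-B[j])[1::-1])) for i,j in((0,3),(1,2),(0,1),(3,2))])
print('block side near corners',[at_z(s,*S(*p),z).round(4) for p,z in[((52,278),.035),((135,345),.035),((135,380),0)]])
print('base', [at_z(t,*T(*p),.012).round(4) for p in[(273,222),(663,330),(312,153)]])
print('posttops t',[at_z(t,*T(*p),.29).round(4) for p in[(313,50),(787,183)]])
print('posttops s',[at_z(s,*S(*p),.29).round(4) for p in[(192,33),(318,380)]])
print('postbase t',[at_z(t,*T(*p),.012).round(4) for p in[(298,192),(655,290)]],'s',at_z(s,*S(193,472),.012).round(4),at_z(s,375,432,.012).round(4))
print('rail by depth top',[at_d(t,*T(*p)).round(4) for p in[(345,97),(400,111),(450,125),(500,138)]])
print('rail by depth side',[at_d(s,*S(*p)).round(4) for p in[(200,165),(210,195),(220,222),(230,250),(240,283)]])
print('bar end tri',tri(t,T(538,131),s,S(243,235)))
print('hook red top tri',tri(t,T(25,52),s,S(118,70)))
```

```text
block top
[[0.5718 0.404  0.035 ]
 [0.6109 0.316  0.035 ]
 [0.5154 0.2663 0.035 ]
 [0.4739 0.3503 0.035 ]] [0.543  0.3342 0.035 ]
[0.09631111 0.1075862  0.09371107 0.11165044] [np.float64(28.756365370272295), np.float64(27.507505191980723), np.float64(113.93447532591216), np.float64(116.30633194055594)]
block side near corners [array([0.4826, 0.3532, 0.035 ]), array([0.5273, 0.2648, 0.035 ]), array([0.5279, 0.2763, 0.    ])]
base [array([0.513 , 0.1705, 0.012 ]), array([ 0.5116, -0.1534,  0.012 ]), array([0.5795, 0.1553, 0.012 ])]
posttops t [array([0.5476, 0.1586, 0.29  ]), array([ 0.542 , -0.1398,  0.29  ])]
posttops s [array([0.5484, 0.1589, 0.29  ]), array([ 0.5451, -0.1413,  0.29  ])]
postbase t [array([0.5434, 0.1576, 0.012 ]), array([ 0.5422, -0.1413,  0.012 ])] s [0.5477 0.1618 0.012 ] [ 0.5531 -0.1424  0.012 ]
rail by depth top [array([0.5458, 0.1336, 0.2328]), array([0.5457, 0.0962, 0.2339]), array([0.5456, 0.0622, 0.2328]), array([0.5447, 0.0288, 0.2354])]
rail by depth side [array([0.5469, 0.1259, 0.2337]), array([0.5465, 0.0934, 0.2345]), array([0.547 , 0.068 , 0.2339]), array([0.5472, 0.0424, 0.2337]), array([0.5466, 0.0141, 0.2335])]
bar end tri (array([0.54622594, 0.00899922, 0.26076257]), np.float64(0.0011575627324580332))
hook red top tri (array([0.53542155, 0.36397032, 0.17913889]), np.float64(0.005844939973557842))
```

Run:
```python
from h import *
from scipy.optimize import least_squares
s=load('side0');t=load('top0')
Ps=[]
for c,(r0,r1,c0,c1) in((s,(140,260,285,352)),(t,(190,275,215,285))):
    P=np.array([at_d(c,u,v) for v in range(r0,r1) for u in range(c0,c1) if c['depth'][v,u]>0])
    k=(P[:,2]>.006)&(P[:,2]<.2)&(np.linalg.norm(P[:,:2]-[.543,.334],axis=1)<.085); Ps.append(P[k]); print(k.sum())
def sd(p,lo,hi):
    c=(np.array(lo)+hi)/2; q=abs(p-c)-(np.array(hi)-lo)/2
    return np.linalg.norm(np.maximum(q,0),axis=1)+np.minimum(q.max(1),0)
def carrier(p):
    d=[sd(p,[-42,-3,0],[42,3,85]),sd(p,[-48,-6,35],[-36,6,87]),sd(p,[36,-6,35],[48,6,87]),sd(p,[-7,-4,85],[7,4,119]),
       sd(p,[-18,-5,128],[-14,5,158]),sd(p,[-12,-5,168],[12,5,173]),sd(p,[14,-5,144],[18,5,158])]
    return np.min(d,0)
def res(v,P,dz=0):
    c,sn=np.cos(v[2]),np.sin(v[2]); q=P-[v[0],v[1],0]
    q=np.c_[c*q[:,0]+sn*q[:,1],-sn*q[:,0]+c*q[:,1],q[:,2]]*1000
    b=sd(q,[-50,-50,0],[50,50,35])
    r=carrier(q-[v[3],30,10]); bl=carrier(q-[v[4],-30,10])
    return np.min([b,r,bl],0)
for nm,P in(('side',Ps[0]),('top',Ps[1]),('both',np.vstack(Ps))):
    o=least_squares(res,[.543,.334,np.radians(28),0,0],loss='soft_l1',f_scale=2,x_scale=[.01,.01,.1,3,3],args=(P,))
    v=o.x; c,sn=np.cos(v[2]),np.sin(v[2]); R=v[:2]+np.array([[c,-sn],[sn,c]])@[v[3]/1e3,.03]
    print(nm,v.round(4),np.degrees(v[2]).round(2),'med',np.median(abs(o.fun)).round(2),'red',R.round(4))
```

```text
2941
2628
side [ 0.5487  0.3396  0.4915 -0.1022  0.0393] 28.16 med 0.96 red [0.5344 0.366 ]
top [ 0.5476  0.3389  0.4934 -0.8966 -0.046 ] 28.27 med 1.03 red [0.5326 0.3649]
both [ 0.5482  0.3393  0.4922 -0.4609 -0.0766] 28.2 med 1.04 red [0.5336 0.3656]
```

Emit:
drive_tool:
  claw: [40,40,40,40,40,40,40,40]
  slide:
    - [0.2,0.6,0]
    - [0.2,0.6,0]
    - [0.2,0.6,0]
    - [0.2,0.6,0]
    - [0.2,0.6,0]
    - [0.2,0.6,0]
    - [0.2,0.6,0]
    - [0.2,0.6,0]
  yaw: [0.04,0.04,0.04,0.04,0.04,0.04,0.04,0.04]
  newtons: 80

```text
time: 0.77
tool_pos: [0.3423, -0.3266, 0.404]
tcp_rot: [-3.044, -0.767, -0.0]
wrist_force: [-0.2, 1.1, -0.5]
width: 0.47
grip_force: 0.0
```

Emit:
drive_tool:
  claw: [40,40,40,40,40,40,40,40]
  slide:
    - [0.14,0.6,0]
    - [0.14,0.6,0]
    - [0.14,0.6,0]
    - [0.14,0.6,0]
    - [0.14,0.6,0]
    - [0.14,0.6,0]
    - [0.14,0.6,0]
    - [0.14,0.6,0]
  yaw: [0,0,0,0,0,0,0,0]

```text
time: 1.43
tool_pos: [0.412, -0.0262, 0.4045]
tcp_rot: [-3.044, -0.77, -0.001]
wrist_force: [-0.2, -0.8, -0.2]
width: 0.464
grip_force: 0.0
```

Emit:
drive_tool:
  claw: [40,40,40,40,40,40,40,40]
  slide:
    - [0.0,0.6,0]
    - [0.0,0.6,0]
    - [0.0,0.6,0]
    - [0.0,0.6,0]
    - [0.0,0.6,0]
    - [0.0,0.6,0]
    - [0.0,0.6,0]
    - [0.0,0.6,0]
  yaw: [0,0,0,0,0,0,0,0]

```text
time: 2.1
tool_pos: [0.4114, 0.2747, 0.4045]
tcp_rot: [-3.043, -0.772, -0.001]
wrist_force: [0.8, 0.7, 0.5]
width: 0.466
grip_force: 0.0
```

Emit:
drive_tool:
  claw: [36,36,36,36,36,36,36]
  slide:
    - [0.092,0.1,-0.33]
    - [0.092,0.1,-0.33]
    - [0.092,0.1,-0.33]
    - [0.092,0.1,-0.33]
    - [0.092,0.1,-0.33]
    - [0.092,0.1,-0.33]
    - [0.092,0.1,-0.33]
  yaw: [0,0,0,0,0,0,0]

```text
time: 2.68
tool_pos: [0.4579, 0.3194, 0.2394]
tcp_rot: [3.046, 0.765, -0.003]
wrist_force: [-0.1, 0.2, 0.2]
width: 0.421
grip_force: 0.0
```

Run:
```python
from h import *
s=grab('side','s1');t=grab('top','t1')
st=bot.read_state();print(st['tool_pos'],st['wrist_force'])
a=cv2.resize(s['color'][80:280,230:390,::-1],None,fx=3,fy=3,interpolation=cv2.INTER_CUBIC)
b=cv2.resize(t['color'][150:350,190:320,::-1],None,fx=2.4,fy=3,interpolation=cv2.INTER_CUBIC)
cv2.imwrite('pics/c1.png',np.hstack([a,b]))
```

```text
[0.45882293 0.31993794 0.24209553] [-0.00276358 -0.27827078  0.71814206]
```

View pics/c1.png

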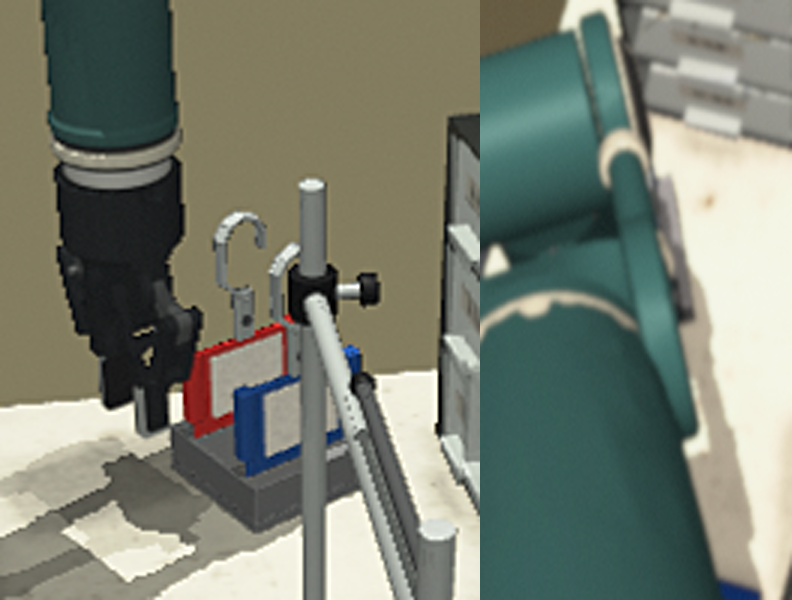

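Emit:
drive_tool:
  claw: [36,36,36,36,36,36]
  slide:
    - [-0.004,0.008,0]
    - [0.006,0.014,0]
    - [0.018,0.021,0]
    - [0.031,0.028,0]
    - [0.043,0.035,0]
    - [0.043,0.035,0]
  yaw: [0,0,0,0,0,0]

```text
time: 3.28
tool_pos: [0.4812, 0.3383, 0.2404]
tcp_rot: [-3.046, -0.765, -0.004]
wrist_force: [-0.2, 0.4, 0.2]
width: 0.425
grip_force: 0.0
```

```bash
cat >> h.py <<'E'
def tc(C=(.5335,.3655),yaw=28.2):
    p=bot.read_state()['tool_pos']; a=np.radians(yaw); d=p[:2]-C
    return (1000*np.array([np.cos(a)*d[0]+np.sin(a)*d[1],-np.sin(a)*d[0]+np.cos(a)*d[1],p[2]])).round(1)
E
python3 -c "
from h import *
print(tc(),bot.read_state()['wrist_force'],bot.read_state()['tcp_rot'])"
```

```text
[-58.9   0.7 240.4] [-0.2032951   0.4264488   0.18165289] [-3.04613452 -0.76541093 -0.00386948]
```

Emit:
drive_tool:
  claw: [36,36,36,36,36,36,36,36]
  slide:
    - [0.006,0.003,0]
    - [0.012,0.006,0]
    - [0.018,0.009,0]
    - [0.024,0.012,0]
    - [0.028,0.015,0]
    - [0.032,0.017,0]
    - [0.032,0.017,0]
    - [0.032,0.017,0]
  yaw: [0,0,0,0,0,0,0,0]

```text
time: 3.95
tool_pos: [0.4956, 0.3459, 0.2396]
tcp_rot: [3.047, 0.766, -0.0]
wrist_force: [1.1, 0.5, -0.3]
width: 0.424
grip_force: 0.0
```

Run:
```python
from h import *
print(tc(),bot.read_state()['wrist_force'])
s=grab('side','s2')
a=cv2.resize(s['color'][110:270,240:370,::-1],None,fx=3.7,fy=3.7,interpolation=cv2.INTER_CUBIC)
cv2.imwrite('pics/c2.png',a)
```

```text
[-42.6   0.6 239.6] [ 1.09152461  0.54807358 -0.30791864]
```

View pics/c2.png

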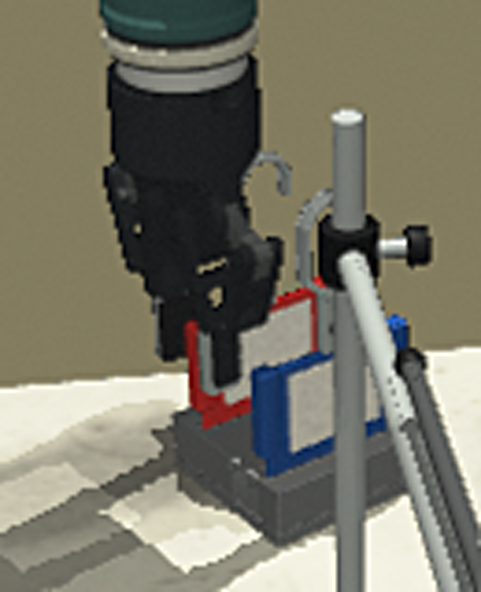

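Emit:
drive_tool:
  claw: [0,0,0,0,0,0,0,0]
  slide:
    - [0,0,0]
    - [0,0,0]
    - [0,0,0]
    - [0,0,0]
    - [0,0,0]
    - [0,0,0]
    - [0,0,0]
    - [0,0,0]
  yaw: [0,0,0,0,0,0,0,0]
  newtons: 90

```text
time: 4.67
tool_pos: [0.4955, 0.3459, 0.2399]
tcp_rot: [-3.047, -0.766, 0.0]
wrist_force: [-1.5, -0.6, 3.6]
width: 0.121
grip_force: 87.8
```

Emit:
drive_tool:
  claw: [0,0,0,0,0,0,0,0]
  slide:
    - [0,0,0.02]
    - [0,0,0.05]
    - [0,0,0.08]
    - [0,0,0.12]
    - [0,0,0.16]
    - [0,0,0.22]
    - [0,0,0.28]
    - [0,0,0.28]
  yaw: [0,0,0,0,0,0,0,0]

```text
time: 5.33
tool_pos: [0.4974, 0.347, 0.3877]
tcp_rot: [-3.043, -0.765, -0.018]
wrist_force: [0.2, 0.4, 0.1]
width: 0.121
grip_force: 87.6
```

Run:
```python
from h import *
print(tc(),bot.read_state()['wrist_force'])
s=grab('side','s3')
a=cv2.resize(s['color'][50:270,230:390,::-1],None,fx=2.7,fy=2.7,interpolation=cv2.INTER_CUBIC)
cv2.imwrite('pics/c3.png',a)
```

```text
[-40.6   0.8 387.7] [0.22498034 0.37398547 0.07450133]
```

View pics/c3.png

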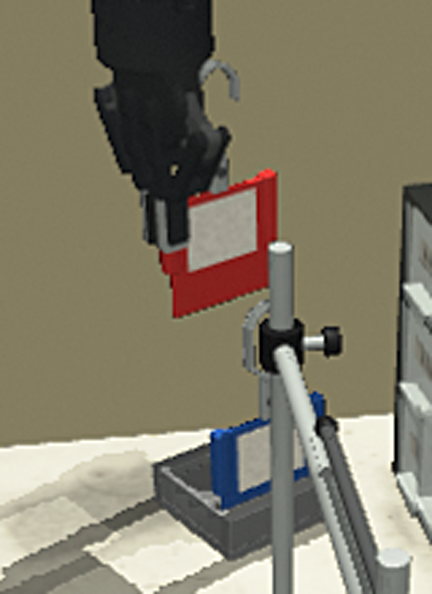

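Emit:
drive_tool:
  claw: [0,0,0,0,0,0,0,0]
  slide:
    - [-0.06,-0.03,0]
    - [-0.13,-0.06,0]
    - [-0.19,-0.1,0]
    - [-0.2,-0.17,0]
    - [-0.2,-0.25,0]
    - [-0.2,-0.32,0]
    - [-0.2,-0.4,0]
    - [-0.2,-0.46,0]
  yaw: [0,0,-0.03,-0.06,-0.09,-0.12,-0.14,-0.16]

```text
time: 6.05
tool_pos: [0.3943, 0.1137, 0.3785]
tcp_rot: [3.14, -0.02, -0.003]
wrist_force: [0.5, -0.3, -0.4]
width: 0.121
grip_force: 87.9
```

Emit:
drive_tool:
  claw: [0,0,0,0]
  slide:
    - [0,-0.04,0]
    - [0,-0.08,0]
    - [0,-0.08,0]
    - [0,-0.08,0]
  yaw: [0,0,0,0]

```text
time: 6.38
tool_pos: [0.3951, 0.0751, 0.3787]
tcp_rot: [-3.141, 0.02, 0.002]
wrist_force: [-0.2, 0.3, -1.0]
width: 0.115
grip_force: 88.0
```

```bash
cat > fit.py <<'E'
from h import *
from scipy.optimize import least_squares
def sd(p,lo,hi):
    c=(np.array(lo)+hi)/2; q=abs(p-c)-(np.array(hi)-lo)/2
    return np.linalg.norm(np.maximum(q,0),axis=1)+np.minimum(q.max(1),0)
def fit(tag,yaw=-.7):
    s=grab('side',tag); st=bot.read_state(); p=st['tool_pos']
    h=cv2.cvtColor(s['color'],cv2.COLOR_RGB2HSV).astype(int)
    m=((h[...,0]<8)|(h[...,0]>172))&(h[...,1]>150)&(s['depth']>0)
    vv,uu=np.nonzero(m); P=np.array([at_d(s,u,v) for u,v in zip(uu,vv)])
    k=(np.linalg.norm(P-(p+[.045,0,-.17]),axis=1)<.13)&(P[:,2]>.03); P=P[k]
    def res(v):
        R=cv2.Rodrigues(np.array([0,0,v[4]]))[0]@cv2.Rodrigues(np.array([0,v[3],0.]))[0]
        q=(P-v[:3])@R*1000
        return np.min([sd(q,[-42,-3,0],[42,3,85]),sd(q,[-48,-6,35],[-36,6,87]),sd(q,[36,-6,35],[48,6,87])],0)
    o=least_squares(res,[p[0]+.04,p[1],p[2]-.225,.1,np.radians(yaw)],loss='soft_l1',f_scale=2,x_scale=[.01,.01,.01,.1,.1])
    v=o.x; R=cv2.Rodrigues(np.array([0,0,v[4]]))[0]@cv2.Rodrigues(np.array([0,v[3],0.]))[0]
    print(len(P),'tcp',p.round(4),'org',v[:3].round(4),'tilt,yaw deg',np.degrees(v[3:]).round(1),'med',np.median(abs(o.fun)).round(2))
    for n,x in(('hook',[0,0,168]),('seat',[0,0,162]),('entry',[0,0,131.5]),('tip',[16,0,144]),('far',[48,0,87])): print(n,(v[:3]+R@np.array(x)/1e3).round(4))
    print('force',st['wrist_force'].round(2),st['tcp_rot'].round(3)); return s
E
python3 -c "
from fit import *
s=fit('s4'); cv2.imwrite('pics/s4.png',s['color'][:,:,::-1])"
```

```text
1724 tcp [0.3952 0.0757 0.3789] org [0.4393 0.0743 0.1475] tilt,yaw deg [ 0.3 -0.6] med 0.73
hook [0.4401 0.0743 0.3155]
seat [0.4401 0.0743 0.3095]
entry [0.4399 0.0743 0.279 ]
tip [0.456  0.0741 0.2915]
far [0.4877 0.0738 0.2343]
force [-0.86 -0.01 -1.08] [-3.141e+00  1.800e-02  2.000e-03]
```

Run:
```python
from h import *
s=load('s4');p=np.array([.3952,.0757,.3789])
P=np.array([np.r_[at_d(s,u,v),s['color'][v,u]] for v in range(0,480) for u in range(0,640) if s['depth'][v,u]>0])
q=P[:,:3]-p; k=(abs(q[:,0])<.11)&(abs(q[:,1])<.07)&(q[:,2]>-.2)&(q[:,2]<.15); q=q[k];C=P[k,3:]
dark=C.max(1)<60
for z in np.arange(-.18,.15,.02):
    m=(q[:,2]>=z)&(q[:,2]<z+.02); d=m&dark
    print(round(z,2),m.sum(),'all',(1000*np.percentile(q[m,0],[1,99])).round() if m.sum() else '','dark',(1000*np.percentile(q[d,0],[1,99])).round() if d.sum()>5 else '',(1000*np.percentile(q[d,1],[1,99])).round() if d.sum()>5 else '')
```

```text
-0.18 821 all [-10.  90.] dark [-7.  6.] [-21. -13.]
-0.16 822 all [-10.  91.] dark [-7. 27.] [-22.   3.]
-0.14 249 all [-12.  50.] dark [-14.  46.] [-42.  -5.]
-0.12 333 all [-12.  50.] dark [-13.  16.] [-55.   6.]
-0.1 463 all [-17.  60.] dark [-17.  16.] [-65. -15.]
-0.08 755 all [-19.  61.] dark [-19.  18.] [-63.  11.]
-0.06 458 all [-34.  47.] dark [-32.  33.] [-41. -16.]
-0.04 893 all [-37.  37.] dark [-35.  36.] [-40. -13.]
-0.02 1129 all [-37.  37.] dark [-35.  36.] [-40.   5.]
-0.0 782 all [-35.  36.] dark [-34.  31.] [-38.   1.]
0.02 1111 all [-37.  37.] dark [-35.  36.] [-38.  -8.]
0.04 1021 all [-34.  34.] dark [-35.  35.] [-34.  -6.]
0.06 1090 all [-34.  35.] dark [-35.  35.] [-33.  -3.]
0.08 1148 all [-34.  35.] dark [-35.  35.] [-34.  -5.]
0.1 1229 all [-34.  35.] dark [-35.  35.] [-34.  -6.]
0.12 914 all [-37.  36.] dark [-36.  37.] [-60.  -9.]
0.14 0 all  dark
```

View pics/s4.png

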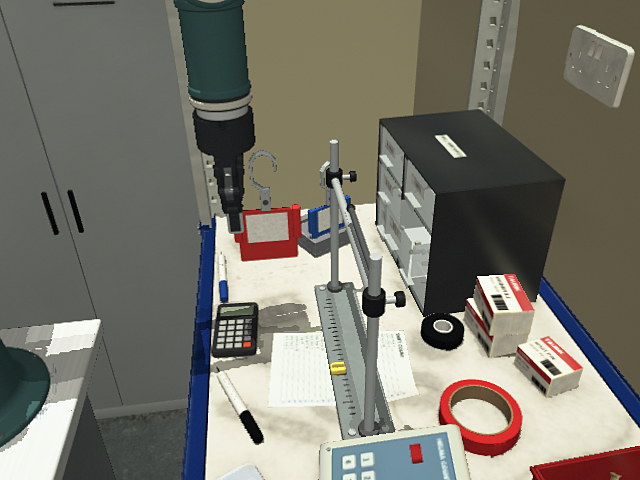

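Emit:
drive_tool:
  claw: [0,0,0,0,0,0]
  slide:
    - [0.02,0,-0.04]
    - [0.04,0,-0.08]
    - [0.06,0,-0.1]
    - [0.08,0,-0.1]
    - [0.08,0,-0.1]
    - [0.08,0,-0.1]
  yaw: [0,0,0,0,0,0]

```text
time: 6.93
tool_pos: [0.4362, 0.0766, 0.3302]
tcp_rot: [-3.141, 0.015, -0.0]
wrist_force: [-0.3, -0.3, -1.2]
width: 0.12
grip_force: 88.0
```

```bash
python3 -c "
from fit import *
s=fit('s5')
T=[(u,v) for u,v in [(336+1,185),(340,195),(343,204),(347,213),(350,222)]]
print([at_d(s,*p).round(4) for p in T])"
```

```text
1508 tcp [0.4359 0.0765 0.3304] org [0.4811 0.076  0.099 ] tilt,yaw deg [ 0.  -0.3] med 0.73
hook [0.4812 0.076  0.267 ]
seat [0.4812 0.076  0.261 ]
entry [0.4812 0.076  0.2305]
tip [0.4972 0.0759 0.2429]
far [0.5291 0.0757 0.1859]
force [-0.38 -0.31 -1.24] [-3.141e+00  1.500e-02 -1.000e-03]
[array([0.5477, 0.1251, 0.2335]), array([0.5469, 0.0932, 0.234 ]), array([0.547 , 0.0684, 0.2332]), array([0.5479, 0.0412, 0.2344]), array([0.548 , 0.0193, 0.2333])]
```

Emit:
drive_tool:
  claw: [0,0,0,0,0,0,0,0]
  slide:
    - [0.02,0,0]
    - [0.04,0,0]
    - [0.06,0,0]
    - [0.08,0,0]
    - [0.095,0,0]
    - [0.108,0,0]
    - [0.119,0,0]
    - [0.119,0,0]
  yaw: [0,0,0,0,0,0,0,0]

```text
time: 7.65
tool_pos: [0.4962, 0.0758, 0.3297]
tcp_rot: [-3.142, 0.016, -0.001]
wrist_force: [0.5, 0.6, -0.9]
width: 0.123
grip_force: 88.0
```

```bash
python3 -c "
from fit import *
s=fit('s6')"
```

```text
1055 tcp [0.4955 0.0758 0.3295] org [0.5373 0.0751 0.1009] tilt,yaw deg [ 3.  -0.3] med 0.75
hook [0.5461 0.075  0.2687]
seat [0.5458 0.075  0.2627]
entry [0.5442 0.075  0.2322]
tip [0.5608 0.0749 0.2439]
far [0.5898 0.0748 0.1853]
force [-0.4  -0.33 -0.98] [ 3.142e+00 -1.600e-02 -1.000e-03]
```

Emit:
drive_tool:
  claw: [0,0,0,0,0,0]
  slide:
    - [0,0,-0.015]
    - [0,0,-0.03]
    - [0,0,-0.04]
    - [0,0,-0.05]
    - [0,0,-0.05]
    - [0,0,-0.05]
  yaw: [0,0,0,0,0,0]

```text
time: 8.2
tool_pos: [0.4948, 0.0759, 0.3039]
tcp_rot: [3.141, -0.016, -0.002]
wrist_force: [3.9, 0.2, -3.3]
width: 0.124
grip_force: 87.9
```

Emit:
drive_tool:
  claw: [0,0,0]
  slide:
    - [0,0,-0.003]
    - [0,0,-0.006]
    - [0,0,-0.006]
  yaw: [0,0,0]

```text
time: 8.45
tool_pos: [0.4956, 0.076, 0.3025]
tcp_rot: [-3.141, 0.016, -0.003]
wrist_force: [0.9, -0.5, 2.7]
width: 0.124
grip_force: 88.5
```

Emit:
drive_tool:
  claw: [0,0,30,30,30,30,30,30]
  slide:
    - [0,0,0]
    - [0,0,0]
    - [0,0,0]
    - [0,0,0]
    - [0,0,0]
    - [0,0,0]
    - [0,0,0]
    - [0,0,0]
  yaw: [0,0,0,0,0,0,0,0]

```text
time: 9.12
tool_pos: [0.4948, 0.0759, 0.3013]
tcp_rot: [3.141, -0.016, -0.002]
wrist_force: [-0.7, 0.5, 0.5]
width: 0.351
grip_force: 0.0
```

Run:
```python
from fit import *
s=fit('s7')
a=cv2.resize(s['color'][100:300,210:410,::-1],None,fx=3,fy=3,interpolation=cv2.INTER_CUBIC)
cv2.imwrite('pics/c7.png',a)
```

```text
1063 tcp [0.4949 0.0759 0.3015] org [0.5581 0.0749 0.0667] tilt,yaw deg [-5.  -0.6] med 0.75
hook [0.5435 0.075  0.2341]
seat [0.544  0.075  0.2281]
entry [0.5467 0.075  0.1977]
tip [0.5615 0.0748 0.2116]
far [0.5983 0.0745 0.1576]
force [ 0.46 -0.7   0.26] [ 3.142e+00 -1.600e-02 -1.000e-03]
```

View pics/c7.png

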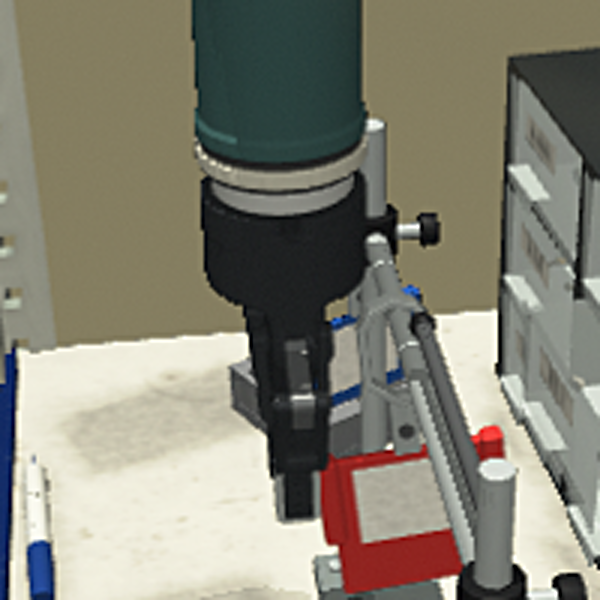

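Emit:
drive_tool:
  claw: [30,30,30,30,30,30,30,30]
  slide:
    - [0,0,0]
    - [0,0,0]
    - [0,0,0]
    - [0,0,0]
    - [0,0,0]
    - [0,0,0]
    - [0,0,0]
    - [0,0,0]
  yaw: [0,0,0,0,0,0,0,0]

```text
time: 9.83
tool_pos: [0.4951, 0.0759, 0.3017]
tcp_rot: [3.142, -0.016, 0.0]
wrist_force: [0.2, -0.2, 0.8]
width: 0.351
grip_force: 0.0
```

```bash
python3 -c "
from fit import *
for i in range(3): s=fit('s8')"
```

```text
1058 tcp [0.4951 0.0759 0.3017] org [0.5557 0.075  0.0666] tilt,yaw deg [-4.1 -0.5] med 0.78
hook [0.5436 0.0751 0.2341]
seat [0.544  0.0751 0.2282]
entry [0.5462 0.0751 0.1977]
tip [0.5613 0.075  0.2114]
far [0.5973 0.0747 0.1568]
force [-0.79 -0.53 -0.4 ] [ 3.142 -0.016  0.   ]
1056 tcp [0.4951 0.0759 0.3017] org [0.55   0.0751 0.0662] tilt,yaw deg [-2.8 -0.2] med 0.76
hook [0.5419 0.0751 0.234 ]
seat [0.5422 0.0751 0.228 ]
entry [0.5436 0.0751 0.1976]
tip [0.559  0.075  0.2108]
far [0.5937 0.0749 0.1554]
force [-0.01 -0.23 -0.32] [-3.142  0.016  0.   ]
1038 tcp [0.4951 0.0759 0.3017] org [0.5459 0.0751 0.0667] tilt,yaw deg [-0.7 -0.4] med 0.76
hook [0.5438 0.0751 0.2347]
seat [0.5438 0.0751 0.2287]
entry [0.5442 0.0751 0.1982]
tip [0.5601 0.0749 0.2109]
far [0.5928 0.0747 0.1543]
force [-0.48  0.73  0.54] [ 3.142 -0.016  0.   ]
```

Emit:
drive_tool:
  claw: [30,30,30,30,30,30,30,30]
  slide:
    - [0,0,0]
    - [0,0,0]
    - [0,0,0]
    - [0,0,0]
    - [0,0,0]
    - [0,0,0]
    - [0,0,0]
    - [0,0,0]
  yaw: [0,0,0,0,0,0,0,0]

```text
time: 10.65
tool_pos: [0.4951, 0.0759, 0.3017]
tcp_rot: [-3.142, 0.016, -0.0]
wrist_force: [-0.1, -0.1, 0.7]
width: 0.354
grip_force: 0.0
```

Emit:
drive_tool:
  claw: [30,30,30,30,30,30,30,30]
  slide:
    - [0,0,0]
    - [0,0,0]
    - [0,0,0]
    - [0,0,0]
    - [0,0,0]
    - [0,0,0]
    - [0,0,0]
    - [0,0,0]
  yaw: [0,0,0,0,0,0,0,0]

```text
time: 11.32
tool_pos: [0.4951, 0.0759, 0.3017]
tcp_rot: [-3.142, 0.016, -0.0]
wrist_force: [-0.6, 0.0, 0.3]
width: 0.348
grip_force: 0.0
```

```bash
python3 -c "
from fit import *
for i in range(6): s=fit('s9')" | grep tcp
```

```text
1044 tcp [0.4951 0.0759 0.3017] org [0.5492 0.0751 0.0666] tilt,yaw deg [-1.6 -0.6] med 0.81
1041 tcp [0.4951 0.0759 0.3017] org [0.5473 0.075  0.0661] tilt,yaw deg [-1.4 -0.6] med 0.77
1042 tcp [0.4951 0.0759 0.3017] org [0.5463 0.075  0.0669] tilt,yaw deg [-0.5 -0.6] med 0.75
1038 tcp [0.4951 0.0759 0.3017] org [0.548  0.0751 0.0666] tilt,yaw deg [-1.1 -0.7] med 0.74
1044 tcp [0.4951 0.0759 0.3017] org [0.5452 0.0751 0.0675] tilt,yaw deg [ 0.5 -0.5] med 0.77
1044 tcp [0.4951 0.0759 0.3017] org [0.5504 0.0751 0.0666] tilt,yaw deg [-2.3 -0.6] med 0.76
```

Emit:
drive_tool:
  claw: [0,0,0,0,0,0]
  slide:
    - [0,0,0]
    - [0,0,0]
    - [0,0,0]
    - [0,0,0]
    - [0,0,0]
    - [0,0,0]
  yaw: [0,0,0,0,0,0]
  newtons: 40

```text
time: 12.12
tool_pos: [0.4951, 0.0759, 0.3017]
tcp_rot: [-3.142, 0.016, -0.0]
wrist_force: [0.2, -0.5, -0.3]
width: 0.117
grip_force: 38.9
```

Emit:
drive_tool:
  claw: [0,0,0,0,0,0,0,0]
  slide:
    - [0,-0.006,0]
    - [0,-0.016,0]
    - [0,-0.028,0]
    - [0,-0.04,0]
    - [-0.001,-0.05,0]
    - [-0.001,-0.058,0]
    - [-0.001,-0.064,0]
    - [-0.001,-0.064,0]
  yaw: [0,0,0,0,0,0,0,0]

```text
time: 12.78
tool_pos: [0.4947, 0.0432, 0.3018]
tcp_rot: [3.141, -0.017, 0.001]
wrist_force: [0.3, 1.7, 1.5]
width: 0.12
grip_force: 39.0
```

```bash
python3 -c "
from fit import *
s=fit('s10')"
```

```text
1025 tcp [0.4947 0.0435 0.3018] org [0.5579 0.0424 0.0673] tilt,yaw deg [-5.9  0. ] med 0.72
hook [0.5406 0.0424 0.2344]
seat [0.5413 0.0424 0.2284]
entry [0.5444 0.0424 0.1981]
tip [0.559  0.0424 0.2122]
far [0.5967 0.0424 0.1587]
force [1.14 0.39 1.63] [-3.141e+00  1.700e-02 -1.000e-03]
```

Emit:
drive_tool:
  claw: [0,0,0,0,0,0,0,0]
  slide:
    - [0,-0.006,0]
    - [0,-0.016,0]
    - [0,-0.028,0]
    - [0,-0.042,0]
    - [-0.001,-0.056,0]
    - [-0.001,-0.068,0]
    - [-0.001,-0.076,0]
    - [-0.001,-0.076,0]
  yaw: [0,0,0,0,0,0,0,0]

```text
time: 13.5
tool_pos: [0.4941, 0.005, 0.3018]
tcp_rot: [3.141, -0.018, 0.0]
wrist_force: [1.0, 0.8, 2.4]
width: 0.124
grip_force: 39.0
```

Emit:
drive_tool:
  claw: [0,0,0,0,0,0,0,0]
  slide:
    - [0,-0.006,0]
    - [0,-0.016,0]
    - [0,-0.028,0]
    - [0,-0.042,0]
    - [-0.001,-0.056,0]
    - [-0.001,-0.068,0]
    - [-0.001,-0.076,0]
    - [-0.001,-0.076,0]
  yaw: [0,0,0,0,0,0,0,0]

```text
time: 14.17
tool_pos: [0.4936, -0.033, 0.3017]
tcp_rot: [3.141, -0.018, 0.0]
wrist_force: [1.3, 1.1, 2.0]
width: 0.122
grip_force: 39.2
```

```bash
python3 -c "
from fit import *
s=fit('s11')"
```

```text
1459 tcp [ 0.4936 -0.0327  0.3017] org [ 0.5569 -0.0336  0.0667] tilt,yaw deg [-5.   0.4] med 0.67
hook [ 0.5422 -0.0337  0.2341]
seat [ 0.5427 -0.0337  0.2281]
entry [ 0.5454 -0.0337  0.1977]
tip [ 0.5602 -0.0336  0.2116]
far [ 0.5971 -0.0333  0.1576]
force [0.21 1.05 2.5 ] [ 3.141 -0.018  0.   ]
```

Emit:
drive_tool:
  claw: [30,30,30,30,30,30,30,30]
  slide:
    - [0,0,0]
    - [0,0,0]
    - [0,0,0]
    - [0,0,0]
    - [0,0,0]
    - [-0.02,0,0]
    - [-0.05,0,0]
    - [-0.08,0,0]
  yaw: [0,0,0,0,0,0,0,0]

```text
time: 14.88
tool_pos: [0.4526, -0.032, 0.3014]
tcp_rot: [-3.142, 0.015, 0.002]
wrist_force: [-0.1, -0.0, 0.5]
width: 0.353
grip_force: 0.0
```

Emit:
drive_tool:
  claw: [30,30,30,30,30,30,30,30]
  slide:
    - [-0.05,0,0]
    - [-0.1,0,0]
    - [-0.1,0,0]
    - [-0.1,0,0.05]
    - [-0.1,0,0.1]
    - [-0.1,0,0.15]
    - [-0.1,0,0.15]
    - [-0.1,0,0.15]
  yaw: [0,0,0,0,0,0,0,0]

```text
time: 15.55
tool_pos: [0.4042, -0.0322, 0.3786]
tcp_rot: [3.141, -0.016, 0.007]
wrist_force: [0.2, 1.2, -1.1]
width: 0.351
grip_force: 0.0
```

Emit:
drive_tool:
  claw: [30,30,30,30,30,30,30,30]
  slide:
    - [0,0,0]
    - [0,0,0]
    - [0,0,0]
    - [0,0,0]
    - [0,0,0]
    - [0,0,0]
    - [0,0,0]
    - [0,0,0]
  yaw: [0,0,0,0,0,0,0,0]

```text
time: 16.22
tool_pos: [0.4036, -0.0321, 0.3766]
tcp_rot: [-3.141, 0.016, 0.0]
wrist_force: [0.2, -0.7, -0.2]
width: 0.353
grip_force: 0.0
```

Emit:
drive_tool:
  claw: [30,30,30,30,30,30,30,30]
  slide:
    - [0,0,0]
    - [0,0,0]
    - [0,0,0]
    - [0,0,0]
    - [0,0,0]
    - [0,0,0]
    - [0,0,0]
    - [0,0,0]
  yaw: [0,0,0,0,0,0,0,0]

```text
time: 16.88
tool_pos: [0.4036, -0.0321, 0.3767]
tcp_rot: [-3.142, 0.016, -0.0]
wrist_force: [-0.2, -0.9, -0.1]
width: 0.351
grip_force: 0.0
```

```bash
sed -i "s/^def fit(tag,yaw=-.7):/def fit(tag,yaw=-.7,c=(.545,-.033,.11)):/; s/(p+\[.045,0,-.17\])/np.array(c)/; s/\[p\[0\]+.04,p\[1\],p\[2\]-.225,.1,/[c[0],c[1],.067,0.,/; s/<.13)/<.1)/" fit.py
python3 - <<'E'
from fit import *
for i in range(5): s=fit('s12')
t=grab('top','t12')
a=cv2.resize(s['color'][100:440,250:450,::-1],None,fx=1.7,fy=1.7,interpolation=cv2.INTER_CUBIC)
b=cv2.resize(t['color'][190:310,320:530,::-1],None,fx=2,fy=2); b=cv2.copyMakeBorder(b,0,a.shape[0]-b.shape[0],0,0,cv2.BORDER_CONSTANT)
cv2.imwrite('pics/c12.png',np.hstack([a,b]))
E
```

```text
1479 tcp [ 0.4036 -0.0321  0.3767] org [ 0.5528 -0.0322  0.0666] tilt,yaw deg [-3.4 -0.3] med 0.62
hook [ 0.543  -0.0321  0.2343]
seat [ 0.5433 -0.0321  0.2283]
entry [ 0.5451 -0.0322  0.1979]
tip [ 0.5603 -0.0322  0.2113]
far [ 0.5956 -0.0324  0.1563]
force [-0.38 -0.5   0.76] [ 3.142 -0.016  0.   ]
1482 tcp [ 0.4035 -0.0321  0.3767] org [ 0.5528 -0.0322  0.0667] tilt,yaw deg [-3.4 -0.2] med 0.64
hook [ 0.5429 -0.0321  0.2344]
seat [ 0.5433 -0.0321  0.2284]
entry [ 0.545  -0.0322  0.1979]
tip [ 0.5603 -0.0322  0.2114]
far [ 0.5956 -0.0323  0.1563]
force [-0.07 -0.44  0.37] [-3.142  0.016  0.   ]
1479 tcp [ 0.4036 -0.0321  0.3767] org [ 0.5528 -0.0321  0.0668] tilt,yaw deg [-3.6 -0.2] med 0.61
hook [ 0.5424 -0.0321  0.2344]
seat [ 0.5428 -0.0321  0.2285]
entry [ 0.5447 -0.0321  0.198 ]
tip [ 0.5599 -0.0322  0.2115]
far [ 0.5953 -0.0323  0.1566]
force [ 1.53 -0.34 -0.3 ] [-3.142  0.016  0.   ]
1480 tcp [ 0.4036 -0.0321  0.3767] org [ 0.5525 -0.0321  0.0669] tilt,yaw deg [-3.4 -0.1] med 0.64
hook [ 0.5426 -0.0321  0.2346]
seat [ 0.543  -0.0321  0.2286]
entry [ 0.5448 -0.0321  0.1981]
tip [ 0.56   -0.0321  0.2116]
far [ 0.5953 -0.0322  0.1565]
force [ 0.55 -0.9   0.06] [ 3.142 -0.016 -0.   ]
1483 tcp [ 0.4036 -0.0321  0.3767] org [ 0.5528 -0.0321  0.0669] tilt,yaw deg [-3.5 -0.1] med 0.63
hook [ 0.5426 -0.0321  0.2346]
seat [ 0.543  -0.0321  0.2286]
entry [ 0.5448 -0.0321  0.1982]
tip [ 0.56   -0.0321  0.2116]
far [ 0.5954 -0.0322  0.1566]
force [ 0.64 -0.4  -0.74] [-3.142  0.016 -0.   ]
```

View pics/c12.png

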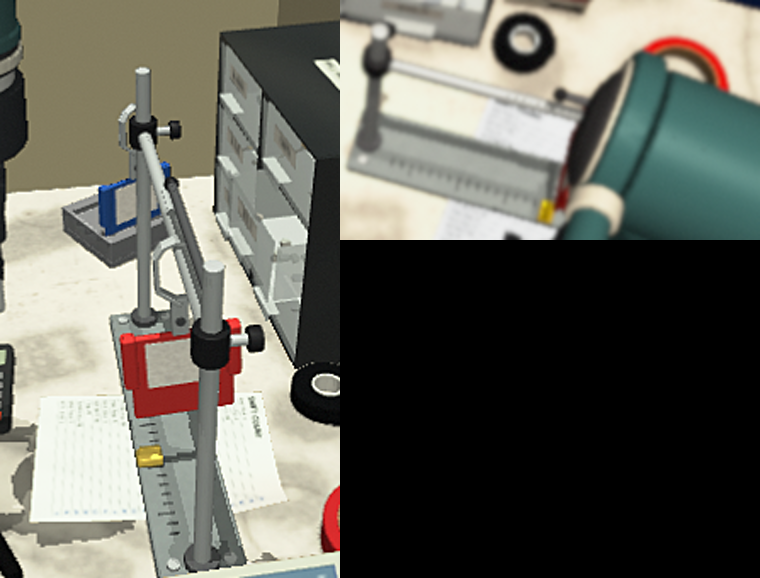

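```bash
python3 -c "
from workcell import bot
print(bot.finish_job())"
```

```text
the job is handed in; nothing more can be done
None
```

I handed the job in at about 17 s: the red carrier hangs still and released on the rail, within about 1 mm of the pointer and tilted 3.5°, with the blue carrier still in its slot; no verdict was returned.

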